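# Raise the pastry case sash to its mark and draw out the tray

## Task

Open the pastry case: push its counterbalanced front sash up slowly and gently by the black lip under its edge until the orange pointer is level with the green height mark, and let it stay there. Then pull the little tray by its knob all the way out to its stop, so that the frosted cupcake comes out standing upright in its dish. Do not touch the cupcake, and leave the mark and the things standing round about as they are.

Things in the scene. Friction and masses are not known exactly. Their poses are not given: they have to be found in the camera images.
- case: Fixed pastry case of aluminium and clear panes, 202 x 252 x 364 mm (deep, wide, high), place and yaw vary. Origin: middle of its front opening, on the table; its -x axis points out of its front, towards the robot, +y to the left seen from the front, z up. Front opening 206 mm wide, at case x = 0; jambs reach to x = -0.014. Only the lip (and low down the tray's tongue) stands out in front
- sash: Clear sash, 206 x 122 mm, sliding straight up and down at the front. Origin: centre of its 20 mm high bottom rail, 129 to 144 mm over the table at the start, travel ends at 249; axes as the case. Counterbalanced: stays where left. Pushing up takes 3 to 9 N (varies) plus 100 N per m/s: go at 0.03 m/s or less; over 20 N on sash or lip breaks the pane. Overshoot: press down on the lip
- lip: Black lifting lip under the sash's rail, 150 mm wide, 10 mm thick at the round nose, 32 mm deep. Sprung: gives upwards 1 mm per 0.9 N, at most 13 mm, before and while the sash moves, so the sash lags behind the finger by a varying amount; let go, the lip springs back down and the sash stays. Origin: bottom of the nose, mid width; axes as the case
- lip_nose (a point): Lowest point of the lip's round nose at mid width, case x = -0.028, 34 mm below the rail's centre when not pressed, so 95 to 110 mm over the table at the start. Put shut fingers under here, pointing forwards and down at about 45 degrees, coming in down along the fingers over the tray's knob, and push straight up
- sash_pointer (a point): Tip of the orange pointer at the left end of the sash's rail (seen from the front), at the height of the rail's centre; it moves with the sash, not with the lip
- mark_line (a point): White line on the green clip-on height mark at the left jamb, 200 to 235 mm over the table (varies between runs); the sash is right when sash_pointer is at the same height. The clip can be shifted if knocked
- tray: White tray on runners in the foot of the case, with a round dish (102 mm across, rim 44 mm over the table, inner floor at 39 mm). Origin on the table plane below the middle of the dish, axes as the case. Shut, it lies at case x = 0.071; it slides along case -x by 120 mm to a hard stop (case x = -0.049). Takes about 2 N
- tray_knob (a point): Middle of the top of the tray's upright steel knob, 22 mm across, 31 mm tall, top 46 mm over the table, standing on a tongue 46 mm wide whose upper side is 15 mm over the table; 152 mm in front of the tray's origin. Grip it from above
- cupcake: Cupcake with pale frosting in a yellow paper cup, 75 mm across, 74 mm tall, standing loose in the tray's dish inside the case, its top 113 mm over the table. Origin at the centre of its underside, z up
- squeeze_bottle: Loose squeeze bottle with a red tip, 63 mm across, 191 mm tall, standing to the right of the case. Origin at the centre of its underside
- cup: Loose clear deli cup with orange contents, 109 mm across, 72 mm tall, standing in front of the case to the right. Origin at the centre of its underside
- dark_cupcake: Loose dark cupcake, 76 mm across, 64 mm tall, on the baking sheet left of the case. Origin at the centre of its underside

How it is judged:
By the outcome, as a careful person would: the job done as asked, in the order asked, and still so for the second after the job is handed in, with the robot touching nothing.
It also fails if it takes over 72 s, if anything falls off the work surface, if the arm or the gripper's body presses on something with over 40 N, if the wrist force passes 120 N, or if a joint passes its speed limit or range.

## Robot

A 6-joint arm with a two-finger parallel gripper is mounted at the origin on a cart in front of the work surface, level with it; the furniture and walls round the work are solid. World frame = base frame: x ahead of the robot, y to its left, z up, the work surface at z = 0. Lengths are in m, angles in rad, forces in N, time in s.
With the tool pointing down it reaches from about 0.35 to 0.975 m from the base axis. Payload 4.9 kg.
Tool frame: the origin (TCP) lies on the centre line of the jaws, within the pads' length; the fingertips stand 8 mm ahead of it and the grasp point (between the pads) lies 11 mm behind it; z points along the fingers, y is the direction in which the jaws open and shut (so a half turn about z gives the same grasp; the last joint's range is limited). The gripper opens to 85 mm and grips with 20 to 120 N. Pads are 22 mm wide; open, the fingers measure 114 mm over their backs; the gripper's body (76 mm by 85 mm) begins 54 mm behind the grasp point. The pads swing forward as they close: fully open they stand 13 mm farther back than shut.
Start: joints at [0.991, 0.053, 1.613, -0, 1.476, -0.119], TCP at [0.278, 0.56, 0.239] pointing down, gripper open.
Joint ranges: [-3.01, 3.01], [-1.01, 2.22], [0.06, 2.58], [-1.02, 4.17], [0.09, 2.62], [-3.14, 3.14]. Speed limits (rad/s): [2.57, 2.57, 3.14, 3.14, 3.14, 3.14].

## Interface

Orientations are given as a rotation vector (axis times angle).
In Python, from station import get_obs, get_image, calibration, finish_job gives the robot as it stands. The module is installed in compiled form; this text tells all that it offers.
- The arm moves only by the shell command python3 -m jog 'ROWS' [FORCE]. ROWS is JSON, a list of rows, each a list of 7 numbers: the shift along the tool's x, y, z in cm, then the turn, a rotation vector about the tool's x, y, z in rad, then the closure in counts, from 0 (fully open) to 255 (shut). In form: [[dx, dy, dz, ax, ay, az, jaw], ...]. A call has 1 to 8 rows; each row is the pose to reach, as a shift and turn from the pose measured when the call began, along the tool's axes at that moment; what a row does not reach only later rows make up. A row lasts 1/12 s, in which the tool goes at most 41.7 mm and 7.16 degrees, less where a joint would pass 70% of its speed; a pose out of reach is approached as far as the arm can. A call with a gripper value outside its range is refused whole. The fingers move at their own pace and stop on an object; FORCE is the grip in N (left out, the last holds). Time passes only in rows, so rows that repeat a pose let the fingers close. It gives the time, the measured TCP pose, the force and the opening at its end, in the units of the state.
- get_obs(): the state, without advancing time (a new reading comes with each control period).
- get_image(name): name is "scene" or "top" or "wrist"; returns the picture (420x560x3 uint8, red, green, blue); there is no depth.
- calibration(name): a dict with "vfov" (degrees; the focal length in pixels is half the picture's height over the tangent of half this angle, whatever the lens; pixels are square), "cx", "cy" (the principal point, pixels), "R" (3x3) and "t" (3): a world point X has camera coordinates R X + t. Camera axes: x right, y down, z forward; pixel columns grow to the right and rows downward; lengths in m; the calibration is good to about 2 mm. A picture is of the moment at which its call begins: read the wrist's pose just before it. calibration takes no time and is no camera call; for the wrist camera it gives the pose at the moment of the call.
- finish_job(): hands the job in, once; it reports no verdict.
The state is a dict: "t": time; "q": joint angles; "dq": joint speeds; "effort": joint torques, N m; "tool_pos": TCP position; "tool_rot": TCP orientation; "contact_force": force on the tool from outside, world axes, zero at the start; "wrist_torque": the same for the moment, N m; "opening": finger opening in m.
Only numpy, scipy, OpenCV 4.12 (cv2) and the standard library are available. Lean on these libraries where they do the work, as an engineer would, in place of code of your own. Each camera call takes 0.05 s, during which the arm holds its last target. There are 200 camera calls.

## Working session

There is one attempt and no reset: what is moved stays moved. The work goes in short steps, Python scripts to look and compute and a shell command to move; the robot and the scene stay as the last step left them, time stands still between calls to the robot, and variables do not carry over. Pictures are saved under pics/ and viewed, about 8 in all and at most 12, crops included, and the job is handed in when it is done.

```bash
mkdir -p pics; cat > h.py <<'E'
import numpy as np, cv2
from scipy.spatial.transform import Rotation as Ro
from station import get_obs,get_image,calibration,finish_job
def save(n,img,s=1,crop=None):
    if crop: a,b,c,d=crop; img=img[b:d,a:c]
    cv2.imwrite(f'pics/{n}.png',cv2.resize(img[:,:,::-1],None,fx=s,fy=s,interpolation=cv2.INTER_CUBIC))
def ray(c,uv):
    f=210/np.tan(np.radians(c['vfov'])/2); R=np.array(c['R']);t=np.array(c['t'])
    d=R.T@np.array([(uv[0]-c['cx'])/f,(uv[1]-c['cy'])/f,1]); return -R.T@t,d/np.linalg.norm(d)
def onz(c,uv,z):
    o,d=ray(c,uv); return o+d*(z-o[2])/d[2]
def tri(rs):
    A=0;b=0
    for o,d in rs:
        P=np.eye(3)-np.outer(d,d);A=A+P;b=b+P@o
    X=np.linalg.solve(A,b); return X,[np.linalg.norm((np.eye(3)-np.outer(d,d))@(X-o)) for o,d in rs]
def proj(c,X):
    f=210/np.tan(np.radians(c['vfov'])/2); p=np.array(c['R'])@X+np.array(c['t']); return np.array([c['cx']+f*p[0]/p[2],c['cy']+f*p[1]/p[2]])
E
python3 - <<'E'
from h import *
for n in('scene','top','wrist'):
    c=calibration(n); i=get_image(n); np.save(f'pics/{n}0.npy',i); save(n+'0',i)
    print(n,c['vfov'],c['cx'],c['cy'],ray(c,(280,210)))
print(get_obs())
a=[cv2.imread(f'pics/{n}0.png') for n in('scene','top')]
E
```

```text
scene 54.931154738295064 282.8277358448224 206.83865223822482 (array([0.04391495, 0.19001481, 0.90957666]), array([ 0.53065189, -0.40857066, -0.74261604]))
top 44.948231094476185 285.6072555447188 205.50934347769086 (array([ 0.400157  , -0.22087535,  1.31679623]), array([ 0.14869972,  0.00333317, -0.98887678]))
wrist 66.4897741738078 280.7798217613369 210.76369327752352 (array([0.203358  , 0.59689125, 0.37347313]), array([ 0.28278353, -0.14521813, -0.94812719]))
{'t': 0.15, 'q': array([ 9.91018021e-01,  5.32168844e-02,  1.61399844e+00, -1.17375029e-06,
        1.47604072e+00, -1.19000928e-01]), 'dq': array([-0.00130252, -0.00011502, -0.00436148,  0.00164519, -0.00134476,
       -0.00188742]), 'effort': array([ 4.07382950e-04, -3.94239414e+01, -3.70722842e+01, -1.38474006e-04,
        4.67672828e-03,  2.21749599e-05]), 'tool_pos': array([0.27763135, 0.55940149, 0.23832635]), 'tool_rot': array([-7.17271234e-01, -3.05803038e+00,  2.45517050e-03]), 'contact_force': array([-0.1118121 ,  0.63370138,  1.05631402]), 'wrist_torque': array([-0.02128508, -0.00261121, -0.02901028]), 'opening': 0.08518550550049253}
```

View pics/scene0.png

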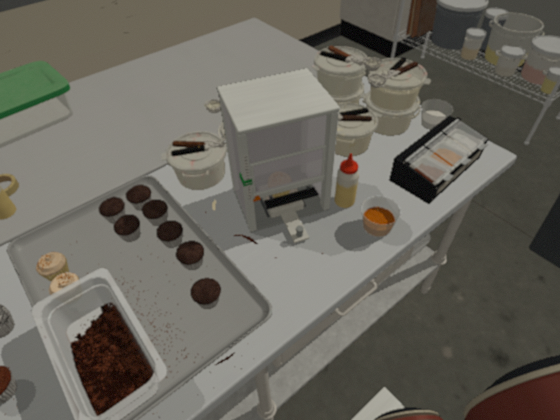

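View pics/top0.png

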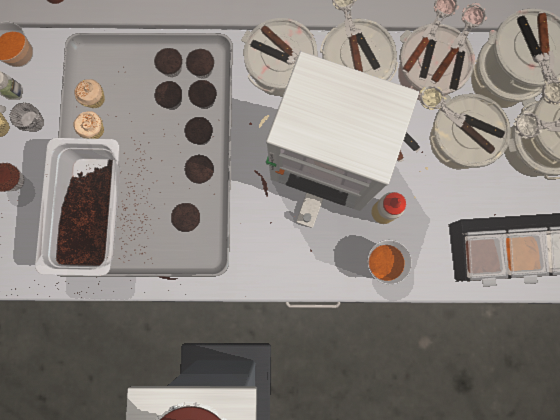

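Scene: the case is near (280,150), lip at (290,200), knob about (299,231), and green mark at (246,180). Top: lip about (317,189), knob about (303,212), green mark at (270,161). Next I zoom in on both.

```bash
python3 - <<'E'
from h import *
s=np.load('pics/scene0.npy');t=np.load('pics/top0.npy')
a=cv2.resize(s[140:250,225:340],None,fx=5,fy=5,interpolation=cv2.INTER_CUBIC)[:, :, ::-1]
b=cv2.resize(t[145:230,255:355],None,fx=5,fy=5,interpolation=cv2.INTER_CUBIC)[:, :, ::-1]
a=a[:550,:400] if 0 else cv2.resize(a,(400,383)); b=cv2.resize(b,(400,340))
m=np.zeros((383,800,3),np.uint8); m[:,:400]=a; m[:340,400:]=b; cv2.imwrite('pics/z1.png',m)
for n,i in(('scene',s),('top',t)):
    h=cv2.cvtColor(i,cv2.COLOR_RGB2HSV)
    for k,lo,hi in(('green',(45,90,40),(90,255,255)),('dark',(0,0,0),(179,255,60)),('orange',(5,150,120),(20,255,255))):
        nn,l,st,ce=cv2.connectedComponentsWithStats(cv2.inRange(h,lo,hi))
        for j in range(1,nn):
            x,y=ce[j]
            if st[j,4]>4 and ((n=='scene' and 220<x<345 and 140<y<260) or (n=='top' and 255<x<360 and 140<y<230)): print(n,k,ce[j].round(1),st[j])
E
```

```text
scene green [244.9 180.7] [240 174  12  12  44]
scene dark [288.1 198.4] [260 186  58  32 567]
scene dark [248.6 238. ] [244 236   9   5  14]
top green [270.1 162.4] [266 158  10   8  22]
top dark [316.7 189.2] [286 174  62  31 736]
top orange [280.9 171.4] [278 170   6   4  18]
```

View pics/z1.png

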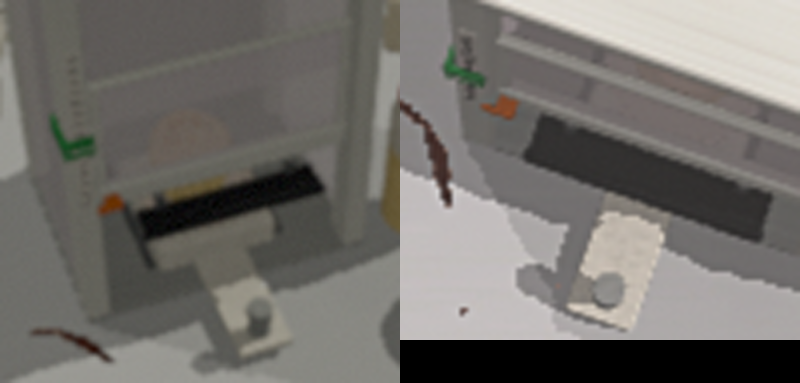

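```bash
python3 - <<'E'
from h import *
s=calibration('scene');t=calibration('top')
P=dict(knob=((299.5,227.1),(307,216.2)),lipL=((267.3,207.6),(286.3,184.5)),lipR=((317.9,194.6),(345.5,205.5)),pointer=((253.2,200.4),(275.8,172)),mark=((244.9,180.7),(270.1,162.4)))
X={}
for k,(a,b) in P.items():
    X[k],e=tri([ray(s,a),ray(t,b)]); print(k,X[k].round(4),np.round(e,4))
v=X['lipL']-X['lipR'];print('w',np.linalg.norm(v),'yaw',np.degrees(np.arctan2(-v[0],v[1])))
m=(X['lipL']+X['lipR'])/2;print(m, 'dir knob->lip',m-X['knob'],np.degrees(np.arctan2(*(m-X['knob'])[[1,0]])))
print('bottle tip?',onz(t,(395,203),.19),'cup',onz(t,(386,262),.07), 'wrist pos R', Ro.from_rotvec(get_obs()['tool_rot']).as_matrix().round(3).tolist())
E
```

```text
knob [ 0.5756 -0.2849  0.0476] [0.0001 0.0001]
lipL [ 0.6452 -0.2311  0.1079] [0.0007 0.0007]
lipR [ 0.5972 -0.3744  0.0992] [0.0023 0.0023]
pointer [ 0.6704 -0.2054  0.1334] [0.001 0.001]
mark [ 0.6759 -0.1923  0.2095] [0.0024 0.0024]
w 0.15133615810020437 yaw -18.49696156793669
[ 0.62120631 -0.3027143   0.10353291] dir knob->lip [ 0.04556917 -0.01777615  0.05597803] -21.310337994839383
bottle tip? [ 0.58749872 -0.47612707  0.19      ] cup [ 0.46087033 -0.47716758  0.07      ] wrist pos R [[-0.896, 0.445, -0.001], [0.445, 0.896, -0.001], [0.0, -0.002, -1.0]]
```

```bash
cat >> h.py <<'E'
YAW=np.radians(-19); O=np.array([.6522,-.3113,0])
cx=np.array([np.cos(YAW),np.sin(YAW),0]); cy=np.array([-cx[1],cx[0],0]); ez=np.array([0,0,1.])
def world(p): return O+p[0]*cx+p[1]*cy+p[2]*ez
def case(X): d=np.asarray(X)-O; return np.array([d@cx,d@cy,d[2]])
def row(p,pitch):
    "jog row from present pose to case point p, fingers pitched down by `pitch` deg"
    o=get_obs(); R=Ro.from_rotvec(o['tool_rot']).as_matrix(); a=np.radians(pitch)
    z=np.cos(a)*cx-np.sin(a)*ez; T=np.stack([np.cross(cy,z),cy,z],1)
    d=R.T@(world(p)-o['tool_pos'])*100; w=Ro.from_matrix(R.T@T).as_rotvec()
    print('t',round(o['t'],2),'case',case(o['tool_pos']).round(4),'F',o['contact_force'].round(1),'row',d.round(2),w.round(3))
E
python3 -c "
from h import *
row([-.15,0,.26],90);row([-.13,0,.20],45)"
```

```text
t 0.15 case [-0.6376  0.7013  0.2383] F [-0.1  0.6  1.1] row [-57.39 -63.27  -2.07] [-0.002 -0.    -0.129]
t 0.15 case [-0.6376  0.7013  0.2383] F [-0.1  0.6  1.1] row [-59.37 -63.     3.93] [-0.052 -0.785 -0.122]
```

```bash
python3 -m jog '[[-57,-63,-4,0,0,-0.13,255],[-57,-63,-4,0,0,-0.13,255],[-57,-63,-4,0,0,-0.13,255],[-57,-63,-4,0,0,-0.13,255],[-57,-63,-4,0,0,-0.13,255],[-57,-63,-4,0,0,-0.13,255],[-57,-63,-4,0,0,-0.13,255],[-57,-63,-4,0,0,-0.13,255]]'; python3 -c "
from h import *
row([-.15,0,.26],90);row([-.13,0,.20],45);print(get_obs()['q'])"
```

```text
t: 0.82
tool_pos: [0.3679, 0.2375, 0.2548]
tool_rot: [-0.516, -3.098, 0.002]
contact_force: [0.6, 0.2, 0.4]
opening: 0.0003
t 0.82 case [-0.4475  0.4263  0.2548] F [0.6 0.2 0.4] row [-29.68 -42.68  -0.46] [-0.002 -0.     0.002]
t 0.82 case [-0.4475  0.4263  0.2548] F [0.6 0.2 0.4] row [-31.68 -42.67   5.54] [-0.001 -0.786  0.002]
[ 4.03509390e-01 -4.29094533e-01  2.00606644e+00 -9.90783336e-04
  1.56578681e+00 -8.37305615e-01]
```

```bash
python3 -m jog '[[-31.7,-42.7,2,0,-0.785,0,255],[-31.7,-42.7,2,0,-0.785,0,255],[-31.7,-42.7,2,0,-0.785,0,255],[-31.7,-42.7,2,0,-0.785,0,255],[-31.7,-42.7,2,0,-0.785,0,255],[-31.7,-42.7,2,0,-0.785,0,255],[-31.7,-42.7,2,0,-0.785,0,255],[-31.7,-42.7,2,0,-0.785,0,255]]'; python3 -c "
from h import *
row([-.13,0,.23],45);print(get_obs()['q'])"
```

```text
t: 1.48
tool_pos: [0.4673, -0.079, 0.2403]
tool_rot: [0.386, 2.329, -0.163]
contact_force: [0.7, 0.8, -0.1]
opening: 0.0001
t 1.48 case [-0.2505  0.1594  0.2403] F [ 0.7  0.8 -0.1] row [ -7.73 -15.97   9.24] [0.001 0.001 0.003]
[-0.32051926 -0.91367737  2.43670671 -0.00989236  0.83198211 -1.55938331]
```

```bash
python3 -m jog '[[-7.7,-16,9.2,0,0,0,255],[-7.7,-16,9.2,0,0,0,255],[-7.7,-16,9.2,0,0,0,255],[-7.7,-16,9.2,0,0,0,255],[-7.7,-16,9.2,0,0,0,255],[-7.7,-16,9.2,0,0,0,255],[-7.7,-16,9.2,0,0,0,255]]'; python3 -c "
from h import *
row([-.13,0,.20],45);row([-.045,0,.085],45);print(get_obs()['q'])
c=calibration('wrist');print(case(ray(c,(280,210))[0]));i=get_image('wrist');np.save('pics/w1.npy',i);save('w1',i);import pickle;pickle.dump(c,open('pics/w1.pkl','wb'))"
```

```text
t: 2.07
tool_pos: [0.5281, -0.2706, 0.2284]
tool_rot: [0.39, 2.332, -0.161]
contact_force: [0.7, 0.5, 0.5]
opening: -0.0001
t 2.07 case [-0.1306 -0.0019  0.2284] F [0.7 0.5 0.5] row [1.96 0.19 2.05] [-0.    -0.002  0.   ]
t 2.07 case [-0.1306 -0.0019  0.2284] F [0.7 0.5 0.5] row [ 4.05  0.19 16.2 ] [-0.    -0.002  0.   ]
[-0.72468643 -0.45117371  2.19784796  0.4333084   0.69856143 -2.19719811]
[-0.28471439 -0.00141111  0.26639819]
```

View pics/w1.png

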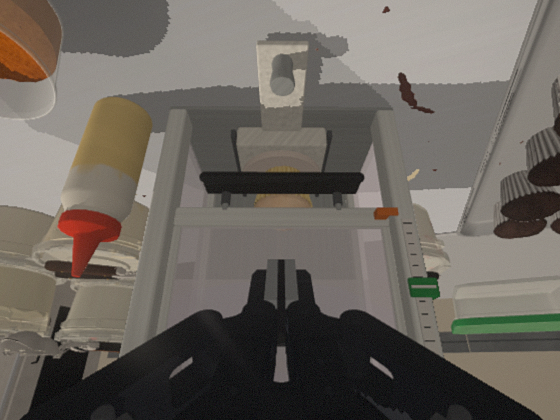

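The wrist view (upside down) shows the lip spanning (202–363, 180), pointer tip at (398,212), the mark's white line at (424,289) and the knob at (283,70). I step down for the second view.

```bash
python3 -m jog '[[3.5,0.2,3,0,0,0,255],[3.9,0.2,5.8,0,0,0,255],[3.9,0.2,5.8,0,0,0,255],[3.9,0.2,5.8,0,0,0,255],[3.9,0.2,5.8,0,0,0,255]]'; python3 -c "
from h import *
row([-.037,0,.08],45)
c=calibration('wrist');print(case(ray(c,(280,210))[0]));i=get_image('wrist');np.save('pics/w2.npy',i);save('w2',i);import pickle;pickle.dump(c,open('pics/w2.pkl','wb'))
for n in (1,2):
    h=cv2.cvtColor(np.load(f'pics/w{n}.npy'),cv2.COLOR_RGB2HSV)
    for k,lo,hi in(('green',(45,90,40),(90,255,255)),('orange',(5,150,120),(20,255,255))):
        nn,l,st,ce=cv2.connectedComponentsWithStats(cv2.inRange(h,lo,hi))
        for j in range(1,nn):
            if st[j,4]>30 and 360<ce[j][0]<460: print(n,k,ce[j].round(1),st[j])
"
```

```text
t: 2.53
tool_pos: [0.5422, -0.2712, 0.1626]
tool_rot: [0.385, 2.328, -0.162]
contact_force: [0.1, -1.0, 0.6]
opening: -0.0
t 2.53 case [-0.1171  0.0021  0.1626] F [ 0.1 -1.   0.6] row [ 0.2  -0.22 11.51] [0.001 0.002 0.003]
[-0.27142579  0.00220026  0.19999362]
1 green [423.7 287.3] [408 277  32  23 460]
1 orange [387.9 211.4] [378 208  20   7  80]
```

View pics/w2.png

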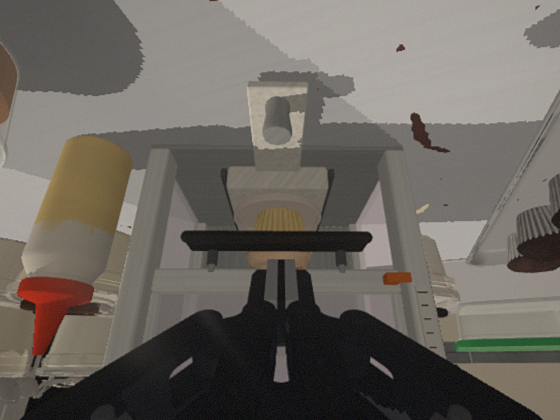

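Second view: lip (183–371, 231–251), pointer tip (411,277), knob top around (277,103). The mark is hidden behind the gripper.

```bash
python3 - <<'E'
from h import *
import pickle
C=[pickle.load(open(f'pics/w{n}.pkl','rb')) for n in(1,2)]; I=[np.load(f'pics/w{n}.npy') for n in(1,2)]
s=calibration('scene');t=calibration('top')
for n,i,(y0,y1,xs) in((1,I[0],(160,205,(210,250,350))),(2,I[1],(215,265,(195,230,360)))):
    g=cv2.cvtColor(i,cv2.COLOR_RGB2GRAY)
    for x in xs:
        r=np.where(g[y0:y1,x]<50)[0]; print('lip',n,x,r.min()+y0,r.max()+y0)
    m=(g[y0:y1]<45).any(0)
    yy=185 if n==1 else 240; r=np.where(g[yy,150:400]<50)[0]+150; print('span',n,yy,r.min(),r.max())
    h=cv2.cvtColor(i,cv2.COLOR_RGB2HSV); M=cv2.inRange(h,(5,150,80),(20,255,255)); 
    ys,xs_=np.where(M[190:300,370:430]>0); xs_+=370;ys+=190
    print('ptr',n,xs_.min(),xs_.max(),ys.min(),ys.max(), 'tip rows',ys[xs_>=xs_.max()-2].mean())
a=I[0][265:310,395:455]; b=I[1][60:150,235:325]; 
a=cv2.resize(a,(400,300),interpolation=cv2.INTER_CUBIC); b=cv2.resize(b,(300,300),interpolation=cv2.INTER_CUBIC)
cv2.imwrite('pics/z2.png',np.hstack([a,b])[:,:,::-1])
E
```

```text
lip 1 210 172 192
lip 1 250 172 193
lip 1 350 172 193
span 1 185 205 358
ptr 1 374 397 208 218 tip rows 211.15
lip 2 195 231 250
lip 2 230 231 250
lip 2 360 232 250
span 2 240 183 370
ptr 2 383 411 273 284 tip rows 277.4736842105263
```

View pics/z2.png

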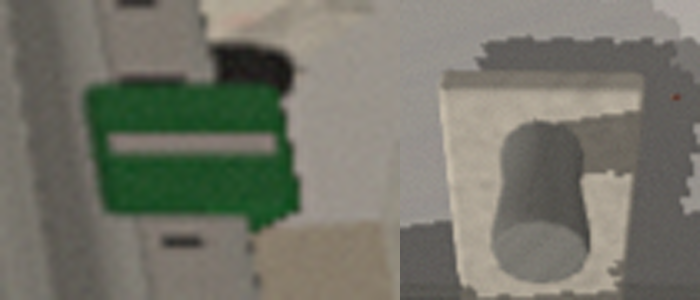

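```bash
python3 - <<'E'
from h import *
import pickle
C=[pickle.load(open(f'pics/w{n}.pkl','rb')) for n in(1,2)]
s=calibration('scene');t=calibration('top')
def T(k,*r):
    X,e=tri(r); print(k,X.round(4),'case',case(X).round(4),np.round(e,4)); return X
w=lambda n,u,v:ray(C[n-1],(u,v))
L=T('lip end left',w(1,362.5,182),w(2,371.5,241));R=T('lip end right',w(1,202.5,182),w(2,182.5,241))
v=L-R; print(np.linalg.norm(v),np.degrees(np.arctan2(-v[0],v[1])))
T('lip low edge',w(1,282,172),w(2,277,231)); T('lip high edge',w(1,282,193),w(2,277,250.5))
T('ptr',w(1,397.5,211.2),w(2,411.5,277.5),ray(s,(253.2,200.4)),ray(t,(275.8,172)))
T('ptr w',w(1,397.5,211.2),w(2,411.5,277.5))
m=T('mark',w(1,423.5,286.5),ray(s,(244.9,181.5)),ray(t,(271,162.5)))
o,d=w(1,423.5,286.5)
for xx in(-.02,-.014,-.01): print(xx,case(o+d*((xx-case(o)[0])/(d@cx))))
print('knob on .046',case(onz(C[1],(277.3,135),.046)),'tri',end='');T('knob',w(2,277.3,135),ray(s,(299.5,227.1)),ray(t,(307,216.2)))
E
```

```text
lip end left [ 0.6555 -0.2309  0.1055] case [-0.0231  0.0771  0.1055] [0.0006 0.0006]
lip end right [ 0.6022 -0.3747  0.1075] case [-0.0266 -0.0762  0.1075] [0.0009 0.0009]
0.1533565496289429 -20.30147236481673
lip low edge [ 0.6208 -0.3008  0.1009] case [-0.0331 -0.0003  0.1009] [0. 0.]
lip high edge [ 0.6465 -0.3097  0.1079] case [-0.0059 -0.0004  0.1079] [0.0001 0.0001]
ptr [ 0.6698 -0.2046  0.1344] case [-0.0181  0.1066  0.1344] [0.0003 0.0008 0.0007 0.0016]
ptr w [ 0.6682 -0.2042  0.135 ] case [-0.0197  0.1065  0.135 ] [0.0003 0.0003]
mark [ 0.6779 -0.194   0.2034] case [-0.0139  0.1193  0.2034] [0.0004 0.0033 0.003 ]
-0.02 [-0.02        0.11637462  0.20453697]
-0.014 [-0.014       0.11904435  0.20313483]
-0.01 [-0.01        0.12082416  0.20220007]
knob on .046 [-8.46404848e-02 -9.82422030e-05  4.60000000e-02] triknob [ 0.5764 -0.2855  0.0439] case [-0.0801 -0.0003  0.0439] [0.0013 0.0016 0.0005]
```

Heights agree: nose 0.101, pointer 0.135, mark about 0.204, knob 0.044–0.046. I go in under the nose.

```bash
python3 -m jog '[[0.1,-0.1,3,0,0,0,255],[0.2,-0.2,6,0,0,0,255],[0.2,-0.2,8.5,0,0,0,255],[0.2,-0.2,10.5,0,0,0,255],[0.2,-0.2,11.5,0,0,0,255],[0.2,-0.2,11.5,0,0,0,255]]'; python3 -c "
from h import *
row([-.037,0,.09],45)"; python3 -m jog '[[-0.2,0,-0.2,0,0,0,255],[-0.4,0,-0.4,0,0,0,255],[-0.55,0,-0.55,0,0,0,255],[-0.65,0,-0.65,0,0,0,255],[-0.75,0,-0.75,0,0,0,255],[-0.85,0,-0.85,0,0,0,255],[-0.95,0,-0.95,0,0,0,255],[-1.05,0,-1.05,0,0,0,255]]'; python3 -c "
from h import *
row([-.037,0,.10],45)"
```

```text
t: 3.08
tool_pos: [0.6194, -0.3003, 0.0838]
tool_rot: [0.383, 2.324, -0.165]
contact_force: [-0.1, 0.0, 0.6]
opening: -0.0
t 3.08 case [-0.0346 -0.0003  0.0838] F [-0.1  0.   0.6] row [-0.27  0.03 -0.6 ] [0.    0.007 0.005]
t: 3.75
tool_pos: [0.6189, -0.2998, 0.0982]
tool_rot: [0.383, 2.325, -0.164]
contact_force: [-2.2, 1.2, -4.7]
opening: -0.0003
t 3.75 case [-0.0352  0.      0.0982] F [-2.2  1.2 -4.7] row [-0.   -0.   -0.25] [0.001 0.006 0.005]
```

```bash
python3 -m jog '[[-0.1,0,-0.1,0,0,0,255],[-0.2,0,-0.2,0,0,0,255],[-0.3,0,-0.3,0,0,0,255],[-0.4,0,-0.4,0,0,0,255],[-0.5,0,-0.5,0,0,0,255],[-0.6,0,-0.6,0,0,0,255],[-0.7,0,-0.7,0,0,0,255],[-0.8,0,-0.8,0,0,0,255]]'; python3 -c "
from h import *
row([-.037,0,.16],45)"; python3 -m jog '[[-0.1,0,-0.1,0,0,0,255],[-0.2,0,-0.2,0,0,0,255],[-0.3,0,-0.3,0,0,0,255],[-0.4,0,-0.4,0,0,0,255],[-0.5,0,-0.5,0,0,0,255],[-0.6,0,-0.6,0,0,0,255],[-0.7,0,-0.7,0,0,0,255],[-0.8,0,-0.8,0,0,0,255]]'; python3 -c "
from h import *
row([-.037,0,.16],45)
i=get_image('wrist');save('w3',i);h=cv2.cvtColor(i,cv2.COLOR_RGB2HSV);np.save('pics/w3.npy',i)
for k,lo,hi in(('green',(45,90,40),(90,255,255)),('orange',(5,150,80),(20,255,255))):
    M=cv2.inRange(h,lo,hi)[:,360:500]; ys,xs=np.where(M>0)
    print(k,len(ys), (xs.min()+360,xs.max()+360,ys.min(),ys.max()) if len(ys) else '')
"
```

```text
t: 4.42
tool_pos: [0.6187, -0.2997, 0.1095]
tool_rot: [0.383, 2.325, -0.164]
contact_force: [-2.1, -0.8, -5.0]
opening: -0.0002
t 4.42 case [-0.0354  0.      0.1095] F [-2.1 -0.8 -5. ] row [-3.48 -0.02 -3.66] [0.001 0.006 0.005]
t: 5.08
tool_pos: [0.6187, -0.2997, 0.1209]
tool_rot: [0.383, 2.325, -0.164]
contact_force: [-1.5, 0.5, -4.4]
opening: -0.0002
t 5.08 case [-0.0355  0.      0.1209] F [-1.5  0.5 -4.4] row [-2.67 -0.02 -2.85] [0.001 0.006 0.005]
green 0 
orange 375 (np.int64(465), np.int64(499), np.int64(204), np.int64(388))
```

View pics/w3.png

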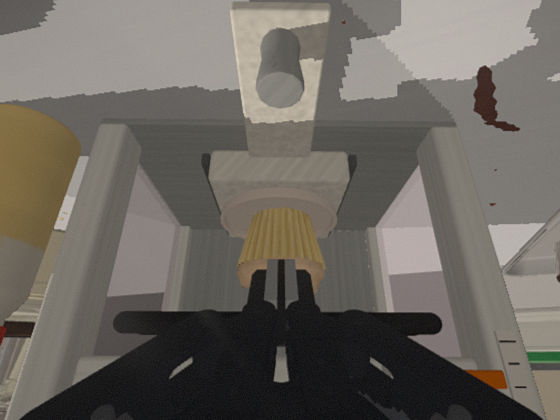

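The pointer tip is at about (505,380), the lip rests on the finger, and the force is steady at about 5 N. I compute the pointer height from this view and from the scene camera.

```bash
cat >> h.py <<'E'
def ptr(scene=False):
    c=calibration('wrist'); i=get_image('wrist'); h=cv2.cvtColor(i,cv2.COLOR_RGB2HSV)
    M=cv2.inRange(h,(5,150,80),(20,255,255)); M[:,:430]=0; M[:190]=0
    n,l,st,ce=cv2.connectedComponentsWithStats(M); j=1+np.argmax(st[1:,4]); ys,xs=np.where(l==j); u=xs.max(); v=ys[xs>=u-2].mean()
    o,d=ray(c,(u+.5,v)); print('wrist tip',u,v,st[j],'case',case(o+d*((-.0195-case(o)[0])/(d@cx))).round(4))
def ptrs(n):
    i=get_image('scene'); c=calibration('scene'); h=cv2.cvtColor(i,cv2.COLOR_RGB2HSV)[140:230,235:270]
    M=cv2.inRange(h,(3,120,80),(20,255,255)); ys,xs=np.where(M>0); G=cv2.inRange(h,(45,90,40),(90,255,255));gy,gx=np.where(G>0)
    u,v=xs.mean()+235,ys.mean()+140
    o,d=ray(c,(u,v)); X=case(o+d*((-.0195-case(o)[0])/(d@cx)))
    print('scene ptr',u.round(1),v.round(1),len(xs),X.round(4),'green',gx.mean().round(1)+235,gy.mean().round(1)+140,len(gx))
    save(n,i[140:230,225:330],5)
E
python3 -c "
from h import *
ptr();ptrs('s1')"
```

```text
wrist tip 507 385.4117647058824 [468 371  40  19 432] case [-0.0195  0.1069  0.1655]
scene ptr 255.5 190.4 27 [-0.0195  0.0987  0.1704] green 244.7 180.6 41
```

```bash
python3 -m jog '[[-0.1,0,-0.1,0,0,0,255],[-0.2,0,-0.2,0,0,0,255],[-0.3,0,-0.3,0,0,0,255],[-0.4,0,-0.4,0,0,0,255],[-0.5,0,-0.5,0,0,0,255],[-0.6,0,-0.6,0,0,0,255],[-0.7,0,-0.7,0,0,0,255],[-0.8,0,-0.8,0,0,0,255]]'; python3 -c "
from h import *
row([-.036,0,.16],45);ptr()"; python3 -m jog '[[-0.1,0,-0.1,0,0,0,255],[-0.2,0,-0.2,0,0,0,255],[-0.3,0,-0.3,0,0,0,255],[-0.4,0,-0.4,0,0,0,255],[-0.5,0,-0.5,0,0,0,255],[-0.6,0,-0.6,0,0,0,255],[-0.7,0,-0.7,0,0,0,255],[-0.8,0,-0.8,0,0,0,255]]'; python3 -c "
from h import *
row([-.036,0,.16],45);ptr();ptrs('s2')"
```

```text
t: 5.9
tool_pos: [0.6187, -0.2997, 0.1325]
tool_rot: [0.383, 2.325, -0.164]
contact_force: [-1.6, -0.3, -5.2]
opening: -0.0003
t 5.9 case [-3.550e-02  1.000e-04  1.325e-01] F [-1.6 -0.3 -5.2] row [-1.92 -0.01 -1.97] [0.001 0.006 0.005]
wrist tip 506 383.05 [465 370  42  18 468] case [-0.0195  0.1068  0.1757]
t: 6.62
tool_pos: [0.6186, -0.2996, 0.1441]
tool_rot: [0.383, 2.325, -0.164]
contact_force: [-1.0, -0.2, -4.7]
opening: 0.0
t 6.62 case [-3.560e-02  1.000e-04  1.441e-01] F [-1.  -0.2 -4.7] row [-1.1  -0.02 -1.15] [0.001 0.006 0.005]
wrist tip 506 383.0625 [463 369  44  19 485] case [-0.0195  0.1069  0.1874]
scene ptr 255.1 184.2 26 [-0.0195  0.0982  0.1927] green 244.8 180.6 42
```

View pics/s2.png

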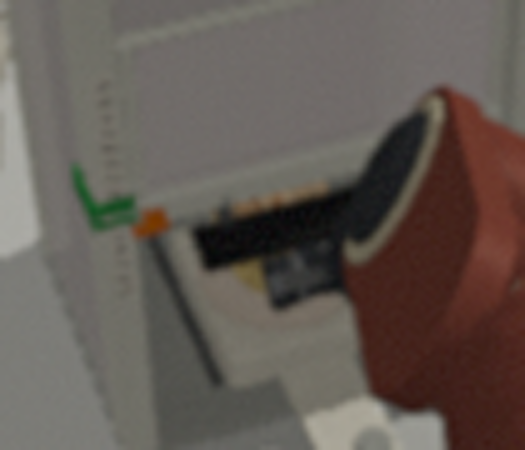

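Scene crop: the pointer tip at about (135,228) is some 3–4 px below the mark's arm (135,210). I move up about 11 mm more, then back off to compare the two in the wrist view.

```bash
python3 -m jog '[[-0.1,0,-0.1,0,0,0,255],[-0.2,0,-0.2,0,0,0,255],[-0.3,0,-0.3,0,0,0,255],[-0.4,0,-0.4,0,0,0,255],[-0.5,0,-0.5,0,0,0,255],[-0.6,0,-0.6,0,0,0,255],[-0.7,0,-0.7,0,0,0,255],[-0.8,0,-0.8,0,0,0,255]]'; python3 -c "
from h import *
row([-.036,0,.13],45);ptr()"; python3 -m jog '[[0.3,0,0.3,0,0,0,255],[0.6,0,0.6,0,0,0,255],[1,0,1,0,0,0,255],[1.4,0,1.4,0,0,0,255],[1.4,0,1,0,0,0,255],[1.4,0,-2,0,0,0,255],[1.4,0,-5,0,0,0,255],[1.4,0,-6,0,0,0,255]]'; python3 -m jog '[[-1,0,-1,0,0,0,255],[-3,0,-3,0,0,0,255],[-4,0,-4,0,0,0,255],[-4,0,-4,0,0,0,255],[-4,0,-4,0,0,0,255]]';python3 -c "
from h import *
row([-.036,0,.13],45)
c=calibration('wrist');i=get_image('wrist');np.save('pics/w4.npy',i);save('w4',i)
import pickle;pickle.dump(c,open('pics/w4.pkl','wb'));ptrs('s3')
h=cv2.cvtColor(i,cv2.COLOR_RGB2HSV)
for k,lo,hi in(('green',(45,90,40),(90,255,255)),('orange',(5,150,80),(20,255,255))):
    n,l,st,ce=cv2.connectedComponentsWithStats(cv2.inRange(h,lo,hi))
    for j in range(1,n):
        if st[j,4]>40: print(k,st[j])
"
```

```text
t: 7.38
tool_pos: [0.6186, -0.2996, 0.1558]
tool_rot: [0.383, 2.325, -0.164]
contact_force: [-2.2, -0.0, -5.7]
opening: 0.0002
t 7.38 case [-3.560e-02  1.000e-04  1.558e-01] F [-2.2 -0.  -5.7] row [ 1.86 -0.    1.78] [0.001 0.006 0.005]
wrist tip 503 375.3809523809524 [463 369  41  18 449] case [-0.0195  0.1065  0.1958]
t: 8.1
tool_pos: [0.569, -0.2832, 0.1924]
tool_rot: [0.381, 2.319, -0.168]
contact_force: [-0.5, -1.2, 0.4]
opening: 0.0
t: 8.52
tool_pos: [0.5691, -0.2832, 0.2513]
tool_rot: [0.38, 2.316, -0.17]
contact_force: [-0.6, -0.2, 0.3]
opening: -0.0
t 8.52 case [-0.0878 -0.0005  0.2513] F [-0.6 -0.2  0.3] row [ 5.11  0.11 12.16] [-0.002  0.015  0.007]
scene ptr 255.0 180.8 25 [-0.0195  0.0976  0.2043] green 244.8 180.6 42
green [421 232  36  24 559]
green [460 300 100  15 724]
orange [  0   0  18  11 161]
orange [393 229  30  14 327]
```

View pics/w4.png

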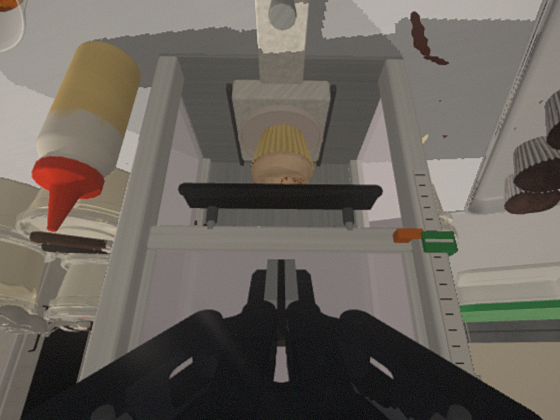

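The pointer (393–422, ~236) and mark (421–456, white line ~241) are now side by side. I zoom in for a precise difference.

```bash
python3 - <<'E'
from h import *
import pickle
c=pickle.load(open('pics/w4.pkl','rb'));i=np.load('pics/w4.npy')
save('z4',i[215:265,385:465],9)
h=cv2.cvtColor(i,cv2.COLOR_RGB2HSV)
M=cv2.inRange(h,(5,150,80),(20,255,255))
for x in (416,418,420,421,422): r=np.where(M[225:250,x]>0)[0]+225; print('o',x,r.min() if len(r) else 0,r.max() if len(r) else 0)
for x in (428,434,440,446,450):
    s=h[230:258,x,1].astype(int); print('m',x,''.join('%4d'%k for k in s))
from functools import partial
for x in(-.014,-.0195):
  for uv in((422,236),(440,241)):
    o,d=ray(c,uv); print(x,uv,case(o+d*((x-case(o)[0])/(d@cx))).round(4))
E
```

```text
o 416 229 238
o 418 229 238
o 420 229 238
o 421 229 231
o 422 230 230
m 428   31  77 139 138 135 134 135 140 102  33  33  31  82 150 138 142 124 135 139 138 141 144  64  26  24  23  27  21
m 434   38  72 136 156 123 138 138 137  90  31  30  33  75 142 156 143 141 135 134 135 137 152  58  25  32  35  29  25
m 440   24  36 121 138 135 134 131 138 118  26  31  26  83 139 131 140 137 145 134 121 143 128  64  25  31  31  30  29
m 446   41  42 132 123 127 131 126 148 115  36  36  31  63 146 147 131 137 132 131 141 138 149 100  33  28  29  22  22
m 450   41  44 124 135 137 131 132 165 112  28  34  33  62 149 131 126 137 127 140 148 141 137 144 140 161  89  25  24
-0.014 (422, 236) [-0.014   0.1076  0.1983]
-0.014 (440, 241) [-0.014   0.1206  0.2023]
-0.0195 (422, 236) [-0.0195  0.105   0.2005]
-0.0195 (440, 241) [-0.0195  0.1177  0.2043]
```

View pics/z4.png

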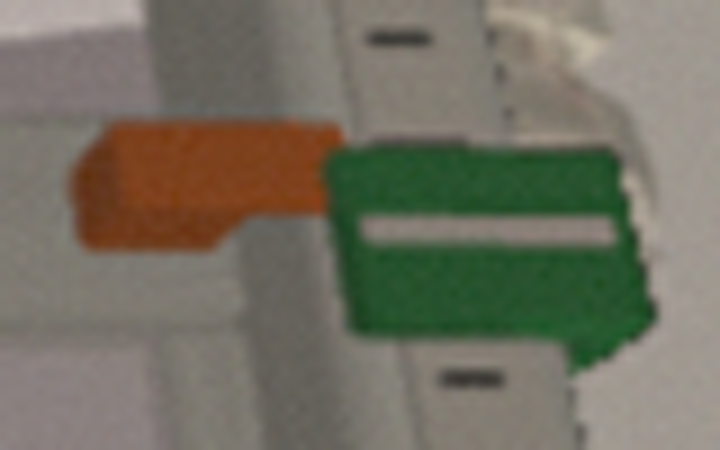

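From above, the depth difference confuses the comparison, so I view it with the camera level with the mark.

```bash
python3 -c "
from h import *
row([-.1,0,.215],28)"
```

```text
t 8.62 case [-0.089   0.      0.2475] F [-0.4 -0.1  0.3] row [3.09 0.01 1.49] [ 0.    -0.287  0.006]
```

```bash
python3 -m jog '[[1,0,0.5,0,-0.1,0,255],[2,0,1,0,-0.2,0,255],[3.1,0,1.5,0,-0.287,0,255],[3.1,0,1.5,0,-0.287,0,255],[3.1,0,1.5,0,-0.287,0,255],[3.1,0,1.5,0,-0.287,0,255]]'; python3 - <<'E'
from h import *
import pickle
row([-.035,0,.125],45)
c=calibration('wrist');i=get_image('wrist');np.save('pics/w5.npy',i)
pickle.dump(c,open('pics/w5.pkl','wb')); o=ray(c,(280,210))[0]; print('cam',case(o))
h=cv2.cvtColor(i,cv2.COLOR_RGB2HSV)
M=cv2.inRange(h,(5,150,60),(20,255,255));M[:,:350]=0;M[:200]=0
n,l,st,ce=cv2.connectedComponentsWithStats(M); j=1+np.argmax(st[1:,4]); print('orange',st[j])
u1=st[j,0]+st[j,2]
for x in range(u1-10,u1): r=np.where(l[:,x]==j)[0]; print(x,r.min(),r.max(),end=' | ')
G=cv2.inRange(h,(45,90,40),(90,255,255));n,l,sg,ce=cv2.connectedComponentsWithStats(G)
for j in range(1,n):
    if sg[j,4]>60: print('green',sg[j])
x0,y0=st[j if 0 else 1+np.argmax(st[1:,4])][:2]
save('z5',i[y0-25:y0+45,x0-10:x0+90],8)
E
```

```text
t: 9.12
tool_pos: [0.5565, -0.2781, 0.2113]
tool_rot: [0.337, 2.044, -0.204]
contact_force: [-0.2, 0.7, 0.5]
opening: 0.0002
t 9.12 case [-0.1013  0.0003  0.2113] F [-0.2  0.7  0.5] row [ 4.45 -0.03  9.93] [0.001 0.291 0.004]
cam [-2.59725255e-01  1.93886073e-04  2.03350398e-01]
orange [393 253  30  10 263]
413 253 262 | 414 253 262 | 415 254 262 | 416 253 262 | 417 253 262 | 418 254 262 | 419 254 262 | 420 254 262 | 421 254 256 | 422 254 256 | green [444 237 116  13 728]
green [421 257  34  22 576]
```

View pics/z5.png

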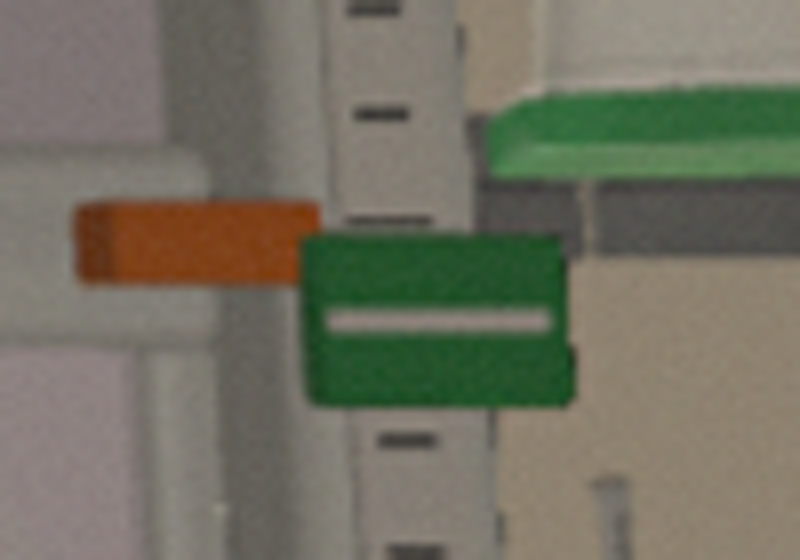

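Level view: the pointer centre is 9.6 px below the white line; tick spacing is 13.5 px per 10 mm, so 7.1 mm is missing. I go back under and push that far.

```bash
python3 -c "
from h import *
row([-.115,0,.213],45);row([-.0356,0,.134],45)"
```

```text
t 9.17 case [-1.002e-01 -1.000e-04  2.137e-01] F [-0.2  0.2  0.4] row [ 0.76  0.01 -1.27] [0.001 0.294 0.005]
t 9.17 case [-1.002e-01 -1.000e-04  2.137e-01] F [-0.2  0.2  0.4] row [3.98 0.01 9.46] [0.001 0.294 0.005]
```

```bash
python3 -m jog '[[0.4,0,-0.6,0,0.1,0,255],[0.76,0,-1.27,0,0.2,0,255],[0.76,0,-1.27,0,0.294,0,255],[1.7,0,1.9,0,0.294,0,255],[2.7,0,5.4,0,0.294,0,255],[3.6,0,8.2,0,0.294,0,255],[4,0,9.5,0,0.294,0,255],[4,0,9.5,0,0.294,0,255]]'; python3 -c "
from h import *
row([-.0356,0,.15],45);row([-.0356,0,.163],45);ptr()"
```

```text
t: 9.83
tool_pos: [0.6199, -0.3, 0.1315]
tool_rot: [0.384, 2.335, -0.162]
contact_force: [-0.5, 0.8, -1.0]
opening: -0.0003
t 9.83 case [-0.0342  0.0002  0.1315] F [-0.5  0.8 -1. ] row [-1.21 -0.02 -1.41] [ 0.001 -0.004  0.005]
t 9.83 case [-0.0342  0.0002  0.1315] F [-0.5  0.8 -1. ] row [-2.12 -0.03 -2.34] [ 0.001 -0.004  0.005]Traceback (most recent call last):
  File "<string>", line 3, in <module>
    row([-.0356,0,.15],45);row([-.0356,0,.163],45);ptr()
                                                   ~~~^^
  File "h.py", line 32, in ptr
    n,l,st,ce=cv2.connectedComponentsWithStats(M); j=1+np.argmax(st[1:,4]); ys,xs=np.where(l==j); u=xs.max(); v=ys[xs>=u-2].mean()
                                                       ~~~~~~~~~^^^^^^^^^^
    return _wrapfunc(a, 'argmax', axis=axis, out=out, **kwds)
    return bound(*args, **kwds)
ValueError: attempt to get argmax of an empty sequence
```

```bash
python3 -m jog '[[-0.2,0,-0.2,0,0,0,255],[-0.4,0,-0.5,0,0,0,255],[-0.6,0,-0.7,0,0,0,255],[-0.8,0,-0.9,0,0,0,255],[-0.9,0,-1.05,0,0,0,255],[-1,0,-1.2,0,0,0,255],[-1.1,0,-1.3,0,0,0,255],[-1.2,0,-1.4,0,0,0,255]]'; python3 -c "
from h import *
row([-.0356,0,.163],45)"
```

```text
t: 10.55
tool_pos: [0.6181, -0.2995, 0.1516]
tool_rot: [0.384, 2.333, -0.163]
contact_force: [-0.0, -0.5, -0.7]
opening: -0.0002
t 10.55 case [-3.610e-02  1.000e-04  1.516e-01] F [-0.  -0.5 -0.7] row [-0.84 -0.01 -0.78] [ 0.    -0.002  0.005]
```

```bash
python3 -m jog '[[-0.1,0,-0.1,0,0,0,255],[-0.2,0,-0.2,0,0,0,255],[-0.3,0,-0.3,0,0,0,255],[-0.4,0,-0.4,0,0,0,255],[-0.5,0,-0.5,0,0,0,255],[-0.6,0,-0.6,0,0,0,255],[-0.7,0,-0.7,0,0,0,255],[-0.8,0,-0.8,0,0,0,255]]'; python3 -c "
from h import *
row([-.0356,0,.163],45);ptr()"; python3 -m jog '[[0.3,0,0.3,0,0,0,255],[0.6,0,0.6,0,0,0,255],[1,0,1,0,0,0,255],[1.4,0,1.4,0,0,0,255],[1.4,0,1,0,0,0,255],[1.4,0,-2,0,0,0,255],[1.4,0,-5,0,0,0,255],[1.4,0,-6,0,0,0,255]]';python3 -c "
from h import *
row([-.1,0,.215],28)"
```

```text
t: 11.22
tool_pos: [0.6173, -0.2989, 0.1613]
tool_rot: [0.384, 2.336, -0.162]
contact_force: [-2.7, 0.1, -4.8]
opening: -0.0002
t 11.22 case [-0.037   0.0004  0.1613] F [-2.7  0.1 -4.8] row [-0.22 -0.04 -0.02] [ 0.001 -0.005  0.005]
wrist tip 498 379.35 [459 366  40  19 444] case [-0.0195  0.1046  0.2029]
t: 11.93
tool_pos: [0.5681, -0.2825, 0.1986]
tool_rot: [0.383, 2.331, -0.165]
contact_force: [0.1, -0.4, 1.2]
opening: 0.0004
t 11.93 case [-0.0889 -0.0002  0.1986] F [ 0.1 -0.4  1.2] row [-0.37  0.01 -1.94] [ 0.001 -0.296  0.006]
```

```bash
python3 -m jog '[[-0.2,0,-1,0,-0.1,0,255],[-0.37,0,-1.94,0,-0.2,0,255],[-0.37,0,-1.94,0,-0.296,0,255],[-0.37,0,-1.94,0,-0.296,0,255],[-0.37,0,-1.94,0,-0.296,0,255],[-0.37,0,-1.94,0,-0.296,0,255]]'; python3 - <<'E'
from h import *
c=calibration('wrist');i=get_image('wrist');np.save('pics/w6.npy',i)
o=ray(c,(280,210))[0]; print('cam',case(o))
h=cv2.cvtColor(i,cv2.COLOR_RGB2HSV)
M=cv2.inRange(h,(5,150,60),(20,255,255));M[:,:350]=0;M[:200]=0
n,l,st,ce=cv2.connectedComponentsWithStats(M); j=1+np.argmax(st[1:,4]); print('orange',st[j])
u1=st[j,0]+st[j,2]
for x in range(u1-10,u1): r=np.where(l[:,x]==j)[0]; print(x,r.min(),r.max(),end=' | ')
x0,y0=st[j][:2]
for x in (u1+6,u1+12,u1+18): print('m',x,y0-20,''.join('%4d'%k for k in h[y0-20:y0+30,x,1]))
row([-.1,0,.14],75)
E
```

```text
t: 12.43
tool_pos: [0.5574, -0.279, 0.2152]
tool_rot: [0.334, 2.039, -0.207]
contact_force: [0.2, 0.4, -0.8]
opening: 0.0005
cam [-0.2584927  -0.00046378  0.2065053 ]
orange [394 253  28  11 283]
412 253 263 | 413 253 263 | 414 253 263 | 415 253 263 | 416 253 263 | 417 253 263 | 418 254 263 | 419 254 263 | 420 253 263 | 421 255 262 | m 428 233   27  29  31  33  29  34  31  29  27  33  29  33  32  35  35  28  31  25  66 121 135 155 143 151 140 139 146  97  29  31  43 106 148 151 140 135 166 140 157 139  44  28  33  33  31  29  28  30  31  27
m 434 233   30  34  31  24  34  28  30  35  27  31  30  30  27  29  30  26  29  36  64 133 155 149 151 137 152 147 146  97  28  30  31  79 155 156 151 159 152 141 144 145  44  33  30  34  40  26  33  29  29  33
m 440 233   29  26  29  24  22  30  24  28  28  28  28  28  26  26  28  22  25  25  48 124 157 139 154 156 143 140 151  90  31  32  32  81 147 154 145 135 168 149 155 151  69  30  34  30  30  31  28  31  29  31
t 12.48 case [-0.0996 -0.0004  0.216 ] F [0.4 0.  0.3] row [6.73 0.08 3.53] [-0.002  0.821  0.007]
```

Still 4.1 px, i.e. 3.1 mm, low. One more push of that amount.

```bash
python3 -c "
from h import *
row([-.115,0,.218],45);row([-.037,0,.1385],45)"
```

```text
t 12.48 case [-0.0996 -0.0004  0.216 ] F [0.4 0.  0.3] row [ 0.55  0.05 -1.45] [0.    0.297 0.007]
t 12.48 case [-0.0996 -0.0004  0.216 ] F [0.4 0.  0.3] row [3.91 0.06 9.17] [0.    0.297 0.007]
```

```bash
python3 -m jog '[[0.3,0,-0.7,0,0.1,0,255],[0.55,0,-1.45,0,0.2,0,255],[0.55,0,-1.45,0,0.297,0,255],[1.5,0,1.9,0,0.297,0,255],[2.6,0,5.2,0,0.297,0,255],[3.5,0,7.9,0,0.297,0,255],[3.9,0,9.2,0,0.297,0,255],[3.9,0,9.2,0,0.297,0,255]]'; python3 -c "
from h import *
row([-.037,0,.1535],45);row([-.037,0,.166],45)"
```

```text
t: 13.15
tool_pos: [0.6182, -0.2998, 0.1358]
tool_rot: [0.383, 2.335, -0.164]
contact_force: [-0.3, -0.4, -0.3]
opening: 0.0002
t 13.15 case [-0.0359 -0.0002  0.1358] F [-0.3 -0.4 -0.3] row [-1.17  0.01 -1.33] [ 0.    -0.004  0.006]
t 13.15 case [-0.0359 -0.0002  0.1358] F [-0.3 -0.4 -0.3] row [-2.05  0.   -2.22] [ 0.    -0.004  0.006]
```

```bash
python3 -m jog '[[-0.2,0,-0.2,0,0,0,255],[-0.4,0,-0.5,0,0,0,255],[-0.6,0,-0.7,0,0,0,255],[-0.8,0,-0.9,0,0,0,255],[-0.9,0,-1.05,0,0,0,255],[-1,0,-1.15,0,0,0,255],[-1.1,0,-1.25,0,0,0,255],[-1.17,0,-1.33,0,0,0,255]]'; python3 -c "
from h import *
row([-.037,0,.166],45)"
```

```text
t: 13.82
tool_pos: [0.6172, -0.2994, 0.154]
tool_rot: [0.383, 2.335, -0.164]
contact_force: [-0.3, -0.4, 0.0]
opening: -0.0002
t 13.82 case [-3.70e-02 -1.00e-04  1.54e-01] F [-0.3 -0.4  0. ] row [-0.85  0.01 -0.85] [ 0.    -0.004  0.007]
```

```bash
python3 -m jog '[[-0.12,0,-0.12,0,0,0,255],[-0.24,0,-0.24,0,0,0,255],[-0.36,0,-0.36,0,0,0,255],[-0.48,0,-0.48,0,0,0,255],[-0.6,0,-0.6,0,0,0,255],[-0.7,0,-0.7,0,0,0,255],[-0.8,0,-0.8,0,0,0,255],[-0.87,0,-0.87,0,0,0,255]]'; python3 -c "
from h import *
row([-.037,0,.163],45)"; python3 -m jog '[[0.3,0,0.3,0,0,0,255],[0.6,0,0.6,0,0,0,255],[1,0,1,0,0,0,255],[1.4,0,1.4,0,0,0,255],[1.4,0,1,0,0,0,255],[1.4,0,-2,0,0,0,255],[1.4,0,-5,0,0,0,255],[1.4,0,-6,0,0,0,255]]';python3 -c "
from h import *
row([-.1,0,.216],28)"
```

```text
t: 14.48
tool_pos: [0.6164, -0.2986, 0.1646]
tool_rot: [0.383, 2.338, -0.162]
contact_force: [-2.7, -0.2, -5.5]
opening: 0.0001
t 14.48 case [-0.038   0.0003  0.1646] F [-2.7 -0.2 -5.5] row [ 0.04 -0.03  0.18] [ 0.001 -0.007  0.006]
t: 15.15
tool_pos: [0.567, -0.2823, 0.2014]
tool_rot: [0.382, 2.333, -0.165]
contact_force: [0.4, 0.1, 0.5]
opening: -0.0
t 15.15 case [-0.09   -0.0003  0.2014] F [0.4 0.1 0.5] row [-0.32  0.03 -1.74] [ 0.001 -0.299  0.007]
```

```bash
python3 -m jog '[[-0.2,0,-1,0,-0.1,0,255],[-0.3,0,-1.74,0,-0.2,0,255],[-0.3,0,-1.74,0,-0.296,0,255],[-0.3,0,-1.74,0,-0.296,0,255],[-0.3,0,-1.74,0,-0.296,0,255],[-0.3,0,-1.74,0,-0.296,0,255]]'; python3 - <<'E'
from h import *
c=calibration('wrist');i=get_image('wrist');np.save('pics/w7.npy',i)
o=ray(c,(280,210))[0]; print('cam',case(o))
h=cv2.cvtColor(i,cv2.COLOR_RGB2HSV)
M=cv2.inRange(h,(5,150,60),(20,255,255));M[:,:350]=0;M[:200]=0
n,l,st,ce=cv2.connectedComponentsWithStats(M); j=1+np.argmax(st[1:,4]); print('orange',st[j])
u1=st[j,0]+st[j,2]; x0,y0=st[j][:2]
for x in (u1-10,u1-5,u1-3): r=np.where(l[:,x]==j)[0]; print(x,r.min(),r.max())
for x in (u1+6,u1+12,u1+18): 
    s=h[y0-20:y0+30,x,1].astype(int); k=np.where(s>100)[0]; g=np.where((s<70)&(np.arange(50)>k.min())&(np.arange(50)<k.max()))[0]; print('m',x,k.min()+y0-20,k.max()+y0-20,'line',g+y0-20)
save('w7',i)
E
```

```text
t: 15.65
tool_pos: [0.5572, -0.279, 0.2159]
tool_rot: [0.334, 2.042, -0.207]
contact_force: [-0.3, -0.5, 0.0]
opening: -0.0003
cam [-0.25870904 -0.00062401  0.2076901 ]
orange [394 256  28  10 276]
412 256 265
417 256 265
419 256 265
m 428 252 271 line [260 261 262 263]
m 434 252 271 line [260 261 262 263]
m 440 252 271 line [260 261 262 263]
```

View pics/w7.png

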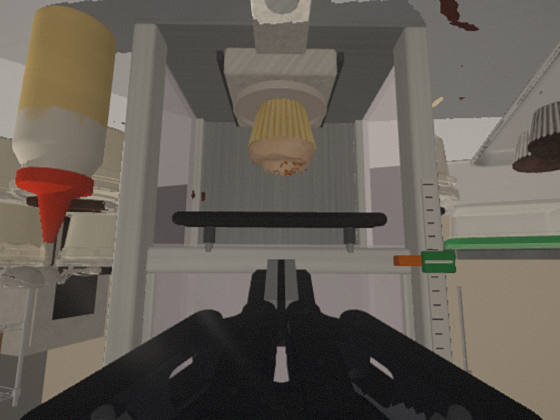

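The pointer centre at row 260.5 and the line at 261.5 differ by under 1 mm, so the sash is level. The mark, cupcake and bottle stand as before (twelve pictures viewed, so numbers only from here). Next, the knob.

```bash
python3 -c "
from h import *
row([-.11,0,.16],75)"; python3 -m jog '[[2,0,0.5,0,0.1,0,0],[3,0,1,0,0.22,0,0],[4,0,2,0,0.34,0,0],[5,0,2.5,0,0.46,0,0],[5.5,0,3,0,0.58,0,0],[5.5,0,3,0,0.7,0,0],[5.5,0,3,0,0.82,0,0],[5.5,0,3,0,0.82,0,0]]' 30; python3 -c "
from h import *
row([-.10,0,.10],75);row([-.081,0,.030],75)"
```

```text
t 15.7 case [-0.0998 -0.0005  0.2168] F [-0.1  0.7 -0.3] row [5.49 0.09 1.78] [-0.002  0.818  0.007]
t: 16.37
tool_pos: [0.5612, -0.282, 0.1579]
tool_rot: [0.47, 2.847, -0.075]
contact_force: [-0.3, -0.6, 1.2]
opening: 0.0853
t 16.37 case [-0.0956 -0.0019  0.1579] F [-0.3 -0.6  1.2] row [1.91 0.25 5.48] [-0.009 -0.002  0.006]
t 16.37 case [-0.0956 -0.0019  0.1579] F [-0.3 -0.6  1.2] row [ 1.88  0.31 12.73] [-0.009 -0.002  0.006]
```

```bash
python3 -m jog '[[1,0.15,2.5,0,0,0,0],[1.9,0.3,5.5,0,0,0,0],[1.9,0.3,5.5,0,0,0,0],[1.9,0.3,8,0,0,0,0],[1.9,0.3,10,0,0,0,0],[1.9,0.3,11.7,0,0,0,0],[1.9,0.3,12.7,0,0,0,0],[1.9,0.3,12.7,0,0,0,0]]'; python3 -c "
from h import *
row([-.081,0,.030],75)"
```

```text
t: 17.03
tool_pos: [0.5748, -0.2847, 0.0288]
tool_rot: [0.47, 2.85, -0.074]
contact_force: [0.1, -0.6, 0.1]
opening: 0.0857
t 17.03 case [-0.0819 -0.      0.0288] F [ 0.1 -0.6  0.1] row [-0.11  0.   -0.09] [-0.008 -0.005  0.006]
```

```bash
python3 -m jog '[[-0.1,0,-0.15,0,0,0,255],[-0.1,0,-0.15,0,0,0,255],[-0.1,0,-0.15,0,0,0,255],[-0.1,0,-0.15,0,0,0,255],[-0.1,0,-0.15,0,0,0,255],[-0.1,0,-0.15,0,0,0,255],[-0.1,0,-0.15,0,0,0,255],[-0.1,0,-0.15,0,0,0,255]]' 30; python3 -c "
from h import *
row([-.101,0,.030],75)
row([-.141,0,.030],75)
row([-.202,0,.030],75)"
```

```text
t: 17.7
tool_pos: [0.5754, -0.2858, 0.0317]
tool_rot: [0.47, 2.85, -0.077]
contact_force: [-5.7, -2.0, 6.5]
opening: 0.0202
t 17.7 case [-0.0809 -0.0009  0.0317] F [-5.7 -2.   6.5] row [ 1.99  0.09 -0.35] [-0.01  -0.004  0.006]
t 17.7 case [-0.0809 -0.0009  0.0317] F [-5.7 -2.   6.5] row [ 5.86  0.11 -1.37] [-0.01  -0.004  0.006]
t 17.7 case [-0.0809 -0.0009  0.0317] F [-5.7 -2.   6.5] row [11.75  0.13 -2.93] [-0.01  -0.004  0.006]
```

```bash
python3 -m jog '[[0.1,0,-0.03,0,0,0,255],[0.3,0,-0.08,0,0,0,255],[0.6,0,-0.16,0,0,0,255],[0.9,0,-0.24,0,0,0,255],[1.2,0,-0.32,0,0,0,255],[1.5,0,-0.4,0,0,0,255],[1.8,0,-0.48,0,0,0,255],[2.1,0,-0.56,0,0,0,255]]'; python3 -c "
from h import *
row([-.141,0,.030],75)"
```

```text
t: 18.37
tool_pos: [0.5546, -0.2786, 0.0318]
tool_rot: [0.47, 2.849, -0.077]
contact_force: [2.5, -0.9, -0.7]
opening: 0.0197
t 18.37 case [-0.1029 -0.0008  0.0318] F [ 2.5 -0.9 -0.7] row [ 3.73  0.09 -0.8 ] [-0.01  -0.004  0.006]
```

```bash
python3 -m jog '[[0.3,0,-0.08,0,0,0,255],[0.6,0,-0.16,0,0,0,255],[0.9,0,-0.24,0,0,0,255],[1.2,0,-0.32,0,0,0,255],[1.5,0,-0.4,0,0,0,255],[1.8,0,-0.48,0,0,0,255],[2.1,0,-0.56,0,0,0,255],[2.4,0,-0.64,0,0,0,255]]';python3 -m jog '[[0.3,0,-0.08,0,0,0,255],[0.6,0,-0.16,0,0,0,255],[0.9,0,-0.24,0,0,0,255],[1.2,0,-0.32,0,0,0,255],[1.5,0,-0.4,0,0,0,255],[1.8,0,-0.48,0,0,0,255],[2.1,0,-0.56,0,0,0,255],[2.4,0,-0.64,0,0,0,255]]'; python3 -c "
from h import *
row([-.201,0,.030],75)"
```

```text
t: 19.03
tool_pos: [0.5309, -0.2702, 0.0318]
tool_rot: [0.47, 2.849, -0.076]
contact_force: [1.8, 0.7, -0.8]
opening: 0.0201
t: 19.7
tool_pos: [0.5071, -0.2619, 0.0318]
tool_rot: [0.47, 2.85, -0.075]
contact_force: [2.6, 1.6, -1.0]
opening: 0.0201
t 19.7 case [-0.1533 -0.0005  0.0318] F [ 2.6  1.6 -1. ] row [ 4.65  0.07 -1.04] [-0.009 -0.004  0.006]
```

Going on, slowing down before the stop.

```bash
python3 -m jog '[[0.3,0,-0.08,0,0,0,255],[0.6,0,-0.16,0,0,0,255],[0.9,0,-0.24,0,0,0,255],[1.2,0,-0.32,0,0,0,255],[1.5,0,-0.4,0,0,0,255],[1.8,0,-0.48,0,0,0,255],[2.1,0,-0.56,0,0,0,255],[2.4,0,-0.64,0,0,0,255]]';python3 -m jog '[[0.25,0,-0.07,0,0,0,255],[0.5,0,-0.13,0,0,0,255],[0.7,0,-0.19,0,0,0,255],[0.9,0,-0.24,0,0,0,255],[1.1,0,-0.29,0,0,0,255],[1.3,0,-0.35,0,0,0,255],[1.45,0,-0.39,0,0,0,255],[1.6,0,-0.43,0,0,0,255]]'; python3 -c "
from h import *
row([-.201,0,.030],75)"
```

```text
t: 20.37
tool_pos: [0.4832, -0.2535, 0.0318]
tool_rot: [0.47, 2.85, -0.075]
contact_force: [2.3, 2.9, 0.6]
opening: 0.0209
t: 21.03
tool_pos: [0.4674, -0.2479, 0.0317]
tool_rot: [0.47, 2.85, -0.074]
contact_force: [2.6, 3.8, -0.5]
opening: 0.0204
t 21.03 case [-0.1954 -0.0002  0.0317] F [ 2.6  3.8 -0.5] row [0.58 0.03 0.03] [-0.008 -0.005  0.005]
```

```bash
python3 -m jog '[[0.12,0,-0.03,0,0,0,255],[0.24,0,-0.06,0,0,0,255],[0.36,0,-0.1,0,0,0,255],[0.48,0,-0.13,0,0,0,255],[0.58,0,-0.15,0,0,0,255],[0.66,0,-0.18,0,0,0,255],[0.74,0,-0.2,0,0,0,255],[0.8,0,-0.21,0,0,0,255]]'; python3 -c "
from h import *
row([-.201,0,.030],75)"
```

```text
t: 21.7
tool_pos: [0.462, -0.2461, 0.0321]
tool_rot: [0.472, 2.841, -0.076]
contact_force: [23.6, -2.0, -19.6]
opening: 0.0203
t 21.7 case [-0.2011 -0.0003  0.0321] F [ 23.6  -2.  -19.6] row [0.05 0.03 0.2 ] [-0.009  0.004  0.004]
```

Hard stop reached (23.6 N, travel 120 mm). I relax, open and withdraw along the fingers.

```bash
python3 -m jog '[[0,0,0,0,0,0,255],[0,0,0,0,0,0,255],[0,0,0,0,0,0,0],[0,0,0,0,0,0,0],[0,0,0,0,0,0,0],[0,0,0,0,0,0,0],[0,0,0,0,0,0,0],[0,0,0,0,0,0,0]]'; python3 -m jog '[[0,0,-1,0,0,0,0],[0,0,-3,0,0,0,0],[0,0,-6,0,0,0,0],[0,0,-9,0,0,0,0],[0,0,-12,0,0,0,0],[0,0,-14,0,0,0,0],[0,0,-14,0,0,0,0]]'; python3 - <<'E'
from h import *
row([-.201,0,.030],75)
c=calibration('wrist');i=get_image('wrist');save('w8',i);np.save('pics/w8.npy',i)
S=get_image('scene');T=get_image('top');save('s9',S);save('t9',T);np.save('pics/s9.npy',S);np.save('pics/t9.npy',T)
ptrs('s8')
cs=calibration('scene');ct=calibration('top')
T0=np.load('pics/top0.npy')
h=cv2.cvtColor(T,cv2.COLOR_RGB2HSV)
for n,X in(('knob',[-.201,0,.046]),('cakeTop',[-.049,0,.113]),('cakeBase',[-.049,0,.039])):
    print(n,'top',proj(ct,world(X)).round(0),'scene',proj(cs,world(X)).round(0),'wrist',proj(c,world(X)).round(0))
for nm,I,cc in(('scene',S,cs),('top',T,ct),('wrist',i,c)):
    h=cv2.cvtColor(I,cv2.COLOR_RGB2HSV); p=proj(cc,world([-.049,0,.075]))
    M=cv2.inRange(h,(10,70,90),(32,255,255)); n,l,st,ce=cv2.connectedComponentsWithStats(M)
    for j in range(1,n):
        if st[j,4]>15 and np.linalg.norm(ce[j]-p)<70: print(nm,'yellow',st[j],ce[j].round(1),'expected centre',p.round(0))
    h0=None
for nm,I0,I in(('scene',np.load('pics/scene0.npy'),S),('top',T0,T)):
    d=(cv2.absdiff(I0,I).max(2)>40).astype(np.uint8); n,l,st,ce=cv2.connectedComponentsWithStats(cv2.morphologyEx(d,cv2.MORPH_OPEN,np.ones((3,3))))
    for j in range(1,n):
        if st[j,4]>25: print(nm,'changed',st[j])
E
```

```text
t: 22.37
tool_pos: [0.4619, -0.2463, 0.0322]
tool_rot: [0.472, 2.841, -0.077]
contact_force: [0.0, 0.5, 0.7]
opening: 0.0852
t: 22.95
tool_pos: [0.4293, -0.2349, 0.1734]
tool_rot: [0.47, 2.832, -0.084]
contact_force: [1.4, -0.1, 0.4]
opening: 0.0854
t 22.95 case [-0.2356 -0.0003  0.1734] F [ 1.4 -0.1  0.4] row [ 0.57  0.22 14.74] [-0.013  0.013  0.004]
scene ptr 254.6 179.2 25 [-0.0195  0.0981  0.2103] green 244.8 180.6 42
knob top [291. 261.] scene [317. 261.] wrist [283. 201.]
cakeTop top [313. 200.] scene [295. 203.] wrist [281. 371.]
cakeBase top [311. 205.] scene [295. 221.] wrist [282. 308.]
scene yellow [252 176   7   6  35] [255.1 178.7] expected centre [295. 212.]
scene yellow [282 199  26  29 589] [294.1 212.3] expected centre [295. 212.]
top yellow [276 162   9   6  36] [280.6 164.3] expected centre [312. 203.]
top yellow [298 188  29  29 625] [311.4 201.7] expected centre [312. 203.]
top yellow [372 201  21  23 162] [378.4 215. ] expected centre [312. 203.]
wrist yellow [255 297  16  25  30] [261.  308.3] expected centre [282. 336.]
wrist yellow [ 249  326   64   49 1916] [276.3 348.9] expected centre [282. 336.]
scene changed [  263   153   159   196 13658]
scene changed [285 237  10   6  53]
scene changed [287 247  10   5  40]
scene changed [313 265   7   6  35]
scene changed [494 356  66  29 483]
scene changed [ 463  378   97   42 2418]
scene changed [461 385   6   6  28]
scene changed [353 387  51  33 872]
scene changed [454 394   6   6  31]
scene changed [406 407  26   6  84]
top changed [289 167  63  27 406]
top changed [287 181  58  31 434]
top changed [ 258  189   53   77 1220]
top changed [300 196   4   8  28]
top changed [305 200  13   6  56]
top changed [ 236  263   83   45 2275]
top changed [   0  265  126   36 2323]
top changed [252 318  11  10  49]
top changed [208 326  18  15 127]
top changed [ 126  334  167   86 4142]
top changed [194 343  19  16 174]
```

The cupcake sits where expected in all three views, and the green mark has not moved. One last level look at the pointer and knob from a withdrawn pose.

```bash
python3 -c "
from h import *
row([-.20,0,.215],28)"; python3 -m jog '[[0,0,-2,0,-0.12,0,255],[-1,0,-3.5,0,-0.24,0,255],[-3,0,-4,0,-0.36,0,255],[-4,0,-4,0,-0.48,0,255],[-4,0,-4,0,-0.6,0,255],[-4,0,-4,0,-0.72,0,255],[-4,0,-4,0,-0.82,0,255],[-4,0,-4,0,-0.82,0,255]]'; python3 - <<'E'
from h import *
row([-.2,0,.215],28)
c=calibration('wrist');i=get_image('wrist');np.save('pics/w9.npy',i);o=ray(c,(280,210))[0]; print('cam',case(o))
for n,X in(('ptr',[-.02,.1,.204]),('knob',[-.201,0,.046]),('cake',[-.049,0,.113])): print(n,proj(c,world(X)).round(0))
h=cv2.cvtColor(i,cv2.COLOR_RGB2HSV)
p=proj(c,world([-.02,.1,.204]))
for k,lo,hi in(('green',(45,90,40),(90,255,255)),('orange',(5,150,60),(20,255,255))):
    n,l,st,ce=cv2.connectedComponentsWithStats(cv2.inRange(h,lo,hi))
    for j in range(1,n):
        if st[j,4]>20 and np.linalg.norm(ce[j]-p)<50: print(k,st[j],ce[j].round(1)); 
M=cv2.inRange(h,(45,90,40),(90,255,255))
E
```

```text
t 23.15 case [-0.2385  0.001   0.1657] F [ 0.7 -0.3 -0.9] row [-5.01 -0.15 -3.76] [-0.006 -0.819  0.007]
t: 23.82
tool_pos: [0.4512, -0.2393, 0.2056]
tool_rot: [0.341, 2.045, -0.206]
contact_force: [-0.0, 1.0, -1.3]
opening: 0.0001
t 23.82 case [-0.2135  0.0026  0.2056] F [-0.   1.  -1.3] row [-1.47 -0.27  0.74] [-0.001 -0.007  0.002]
cam [-0.37188958  0.00306874  0.19790622]
ptr [371. 272.]
knob [276.  11.]
cake [278. 183.]
green [375 266  23  14 244] [385.8 272.3]
orange [357 269  18   7 121] [365.8 271.9]
```

```bash
python3 -c "
from h import *
print(finish_job(),get_obs()['t'])"
```

```text
the job is handed in; nothing more can be done
the job is handed in; nothing more can be done
```

The sash is up at the mark and the tray is out to its stop. The job was handed in at about 24 s of robot time, with the robot touching nothing; no verdict was reported.

**Sash:** I pushed it up in three goes with shut fingers under the lip, at about 5–6 N. The first go stopped 7 mm short of the mark and the second 3 mm short. After the third, the pointer read about 0.8 mm low in the level wrist view. It read about 0.4 mm low after the tray was pulled.

**Tray:** I gripped the knob and pulled slowly. The wrist force rose to about 24 N after 120 mm of travel, which is the stop. I then let go and withdrew.

**Last checks:**
- **Cupcake:** colour-mask positions in the scene, top and wrist cameras put it about where it should stand, and its outline in the top view is round. I had used all 12 picture views, so I did not look at a final picture.
- **Green mark:** it is at the same scene pixels as at the start.
- **Bottle, cup and dark cupcake:** I did not measure these at the end. I compared the before and after pictures, but the arm and its shadow covered part of the scene, so that proves little for them.

**One disagreement:** the scene camera put the pointer about 6 mm higher than the wrist camera did (0.210 m against about 0.204 m). I trusted the level wrist view because it shows pointer and mark side by side.

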